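True up and check a box corner with a clamping square

TASK

Take the clamping square from its cork mat and press it steadily into the inside of the plywood-lined box corner, so that the leaning side board is pushed out square to the other one and both legs sit flush on both linings with no gap; keep it pressed there, with about 10 N on each side, for a good second. Then put the square back flat on its mat and let go, leaving the corner square. Touch the corner with the square only, don't force it or push the side board past square, and leave the hammer, screwdriver and glue bottle alone.

Things in the scene. Friction and masses are not known exactly. Their poses are not given: they have to be found in the camera images.
- square: L-shaped aluminium clamping square lying flat, about 0.32 kg. Origin: underside, below the middle of its upright grip; z up. Legs 24 mm wide, 14 mm thick. Outer (measuring) edges: the line y = -50 mm, from x = -44 to 80, and the line x = -50 mm, from y = -44 to 80 (the very heel is notched by 6 mm). A cross-brace, 22 mm wide, top at z = 13, joins the legs under the grip.
- grip (a point): Middle of the square's wooden grip, 33 mm above the square's underside; axes as square. The grip is an upright block 60 mm long, 24 mm thick, z 13 to 53 mm above the underside; its length runs along (1,-1) in the square's x, y, so it is taken from above across its 24 mm, closing along (1,1), the line through the heel.
- rail: Fixed softwood board of the box corner, 18 mm thick, 40 tall, on edge, screwed to the bench. Origin: inside of the corner, foot of its inner face, on the bench. Bare inner face: plane y = 0, x from -18 to 182 mm. A plywood liner 36 mm tall covers it from x = 8 to 182; it stands out 3 to 15 mm towards +y, unmeasured: the square meets the liner. Inside of the corner: +x, +y.
- stile: Side board, 18 x 174 x 40 mm. Turns about its origin, an upright dowel at x = -9, y = 9 mm of rail. Bare inner face: its plane x = 9; its plywood liner (y 11 to 161) stands out 3 to 15 mm more, unmeasured. Square when its yaw equals the rail's; starts leaning in 0.06 to 0.14 rad (clockwise from above). Stiff (0.45 N m dry friction, 4 N at the leg's end), stays as left, can pass square.
- stile_end (a point): Point on the side board's bare inner face, by the liner's end: 161 mm along it from the dowel, 20 mm above the bench. At x = 0, y = 170 mm of rail when the corner is square; x positive when the board leans in, negative when past square.
- mat: Cork mat, 220 x 220 x 5 mm, fixed flat on the bench; origin at the centre of its underside (top at z = 5 mm). The square lies on it at the start, and belongs there at the end.
- hammer: Bystander: hammer lying on the bench.
- screwdriver: Bystander: screwdriver with an orange handle lying on the bench.
- glue: White glue bottle standing on the bench, bystander; 56 mm diameter, 150 mm tall; origin at the centre of its underside.
Mind the look-alikes: they are no part of the job. Of the things shaped like the square, the aluminium one is meant.

How it is judged:
By the outcome, as a careful person would: the job done as asked, in the order asked, and still so for the second after the job is handed in, with the robot touching nothing.
It also fails if it takes over 72 s, if anything falls off the work surface, if the arm or the gripper's body presses on something with over 40 N, if the wrist force passes 120 N, or if a joint passes its speed limit or range.

ROBOT

A 7-joint arm with a two-finger parallel gripper is mounted at the origin on the work surface. World frame = base frame: x ahead of the robot, y to its left, z up, the work surface at z = 0. Lengths are in m, angles in rad, forces in N, time in s.
With the tool pointing down it reaches from about 0.4 to 0.85 m from the base axis. Payload 10.4 kg.
Tool frame: the origin (TCP) lies on the centre line of the jaws, within the pads' length; the fingertips stand 11 mm ahead of it and the grasp point (between the pads) lies 8 mm behind it (tip_reach is the distance from the TCP to the fingertips, in m); z points along the fingers, y is the line along which they close (so a half turn about z gives the same grasp; the last joint's range is limited). The gripper opens to 85 mm and grips with 20 to 120 N. Pads are 22 mm wide; open, the fingers measure 114 mm over their backs; the gripper's body (76 mm by 85 mm) begins 54 mm behind the grasp point. The pads swing forward as they close: fully open they stand 13 mm farther back than shut.
Start: joints at [-1.279, 0.332, -0.065, 1.46, 0.022, 1.35, -0.088], TCP at [0.194, 0.594, 0.242] pointing down, gripper open.
Joint ranges: [-2.6, 2.6], [-0.5, 2.12], [-1.47, 1.34], [0.16, 2.42], [-1.27, 4.41], [0.06, 2.06], [-2.6, 2.6]. Speed limits (rad/s): [2.22, 2.22, 2.79, 2.79, 3.14, 3.14, 3.14].

INTERFACE

Orientations are given as a unit quaternion [x, y, z, w].
In Python, from workcell import get_obs, camera, hand_in, tip_reach gives the robot as it stands. The module is installed in compiled form; this text tells all that it offers.
- The arm moves only by the tool move_arm, never from a script. Its argument "plan" is a list of rows, each an object with "delta_pos": the shift along the tool's x, y, z in m, a list of three; "turn": the turn, a rotation vector about the tool's x, y, z in rad, a list of three; "fingers": the closure, from 0 (fully open) to 1 (shut). A call has 1 to 12 rows; each row is the pose to reach, as a shift and turn from the pose commanded when the call began, along the tool's axes at that moment; what a row does not reach only later rows make up. A row lasts 1/8 s, in which the tool goes at most 62.5 mm and 10.7 degrees, less where a joint would pass 70% of its speed; a pose out of reach is approached as far as the arm can. A call with a gripper value outside its range is refused whole. The fingers move at their own pace and stop on an object; "force" is the grip in N (left out, the last holds). Time passes only in rows, so rows that repeat a pose let the fingers close. It gives the time, the measured TCP pose, the force, the opening and the grip force at its end, in the units of the state.
- get_obs(): the state, without advancing time (a new reading comes with each control period).
- camera(name): name is "side" or "top"; returns a dict with "color" (400x640x3 uint8, red, green, blue), "range_z" (400x640 float32, m along the optical axis (not along the pixel's ray), 0 where there is no reading), "fx", "fy", "cx", "cy" (pixels), "k1" (the pictures are not rectified: a ray, as slopes to the right and down, at radius r is drawn at 1 + k1 r^2 times it, then the intrinsics apply), "R" (3x3) and "t" (3): a world point X has camera coordinates R X + t. Camera axes: x right, y down, z forward; pixel columns grow to the right and rows downward; lengths in m; the calibration is good to about 2 mm. A picture is of the moment at which its call begins.
- hand_in(): hands the job in; it is judged then, once.
The state is a dict: "clock": time; "joint_pos": joint angles; "joint_velocities": joint speeds; "tau": joint torques, N m; "position": TCP position; "ee_rot": TCP orientation; "ft_force": force on the tool from outside, world axes, zero at the start; "torque": the same for the moment, N m; "grip_width": opening from 0.0 (shut) to 1.0 (fully open); "grasp_force": force on a finger pad.
Only numpy, scipy, OpenCV 4.12 (cv2) and the standard library are available. Lean on these libraries where they do the work, as an engineer would, in place of code of your own. Each camera call takes 0.05 s, during which the arm holds its last target. There are 200 camera calls.

## Working session

There is one attempt and no reset: what is moved stays moved. The work goes in short steps, Python scripts to look and compute and a tool call to move; the robot and the scene stay as the last step left them, time stands still between calls to the robot, and variables do not carry over. Pictures are saved under pics/ and viewed, at most 10 in all, crops included, and the job is handed in when it is done.

Besides the shell and the picture viewer there is one more tool, called as name(argument=value, ...), one argument or row to a line, values as JSON. move_arm: Moves the arm, as the interface text tells. Its arguments: {"type":"object","properties":{"plan":{"type":"array","items":{"type":"object","properties":{"delta_pos":{"type":"array","items":{"type":"number"}},"turn":{"type":"array","items":{"type":"number"}},"fingers":{"type":"number"}}}},"force":{"type":"number"}},"required":["plan"]}

```bash
mkdir -p pics; cat > h.py <<'E'
import numpy as np, cv2
from workcell import get_obs, camera
def save(name,img): cv2.imwrite('pics/'+name,cv2.cvtColor(img,cv2.COLOR_RGB2BGR))
def rays(c,uv):
    uv=np.atleast_2d(np.asarray(uv,float)); d=np.c_[(uv[:,0]-c['cx'])/c['fx'],(uv[:,1]-c['cy'])/c['fy']]
    s=d.copy()
    for _ in range(20): s=d/(1+c['k1']*(s**2).sum(1,keepdims=True))
    return np.c_[s,np.ones(len(s))]
def onplane(c,uv,z):
    R=np.array(c['R']);t=np.array(c['t']); o=-R.T@t; w=rays(c,uv)@R
    return o+w*((z-o[2])/w[:,2])[:,None]
def cloud(c):
    v,u=np.mgrid[0:400,0:640]; r=rays(c,np.c_[u.ravel(),v.ravel()]); Z=c['range_z'].ravel()
    X=(r*Z[:,None]-np.array(c['t']))@np.array(c['R']); X[Z==0]=np.nan
    return X.reshape(400,640,3)
E
python3 - <<'E'
from h import *
o=get_obs();print({k:np.round(v,3).tolist() for k,v in o.items()})
for n in('top','side'):
    c=camera(n);save(n+'0.png',c['color']);np.save(n+'0.npy',c,allow_pickle=True);print(n,c['fx'],c['k1'],-np.array(c['R']).T@np.array(c['t']),np.round(c['R'],2).tolist())
E
```

```text
{'clock': 0.0, 'joint_pos': [-1.279, 0.333, -0.065, 1.461, 0.022, 1.35, -0.089], 'joint_velocities': [0.0, -0.0, -0.001, 0.0, 0.001, 0.001, 0.002], 'tau': [0.0, -62.545, 0.05, -39.16, 0.016, 0.01, 0.0], 'position': [0.193, 0.594, 0.241], 'ee_rot': [0.157, 0.988, -0.001, -0.0], 'ft_force': [-0.393, 0.008, -0.934], 'torque': [-0.006, -0.013, 0.012], 'grasp_force': 0.0, 'grip_width': 1.001}
top 487.77726518897157 0.038769270841156375 [ 0.27738722 -0.04082811  1.79892512] [[0.0, -1.0, -0.01], [-0.99, -0.0, -0.13], [0.13, 0.02, -0.99]]
side 494.2690841604542 -0.0408912338483372 [-0.22713591 -0.79233332  1.26722416] [[0.71, -0.71, -0.02], [-0.54, -0.52, -0.67], [0.46, 0.48, -0.75]]
```

View pics/top0.png

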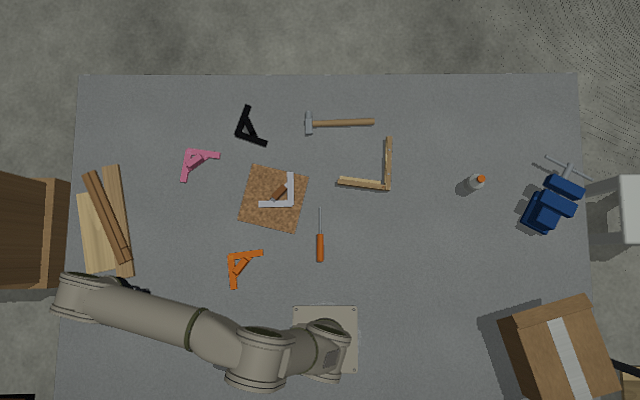

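View pics/side0.png

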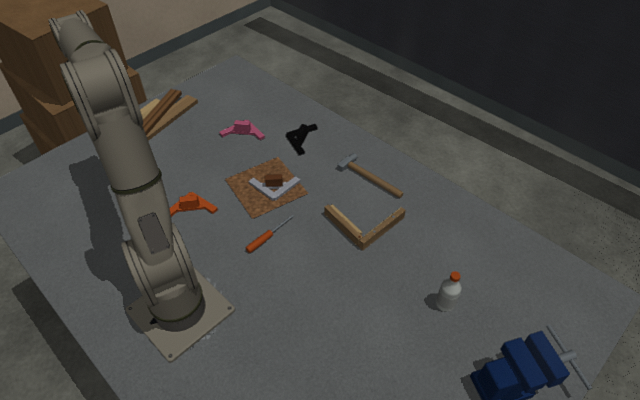

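The top view shows four L-shapes: aluminium with a wooden grip on the cork mat (280,190), orange (243,265), pink (197,163) and black (250,127). The one on the mat is the aluminium square. The corner's heel is at (388,188): the rail runs up (world +x) and the stile runs left (world +y), leaning in. The hammer is at (340,122), the screwdriver at (320,240) and the glue at (476,182). I'll confirm with one enlarged crop.

```bash
python3 - <<'E'
from h import *
c=np.load('top0.npy',allow_pickle=True).item()
save('crop1.png',cv2.resize(c['color'][125:240,235:395],None,fx=5,fy=5,interpolation=cv2.INTER_CUBIC)[:600])
c=np.load('side0.npy',allow_pickle=True).item()
save('crop2.png',cv2.resize(c['color'][150:255,220:412],None,fx=4.16,fy=4.16,interpolation=cv2.INTER_CUBIC)[:600,:800])
E
```

```text
(no output)
```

View pics/crop1.png

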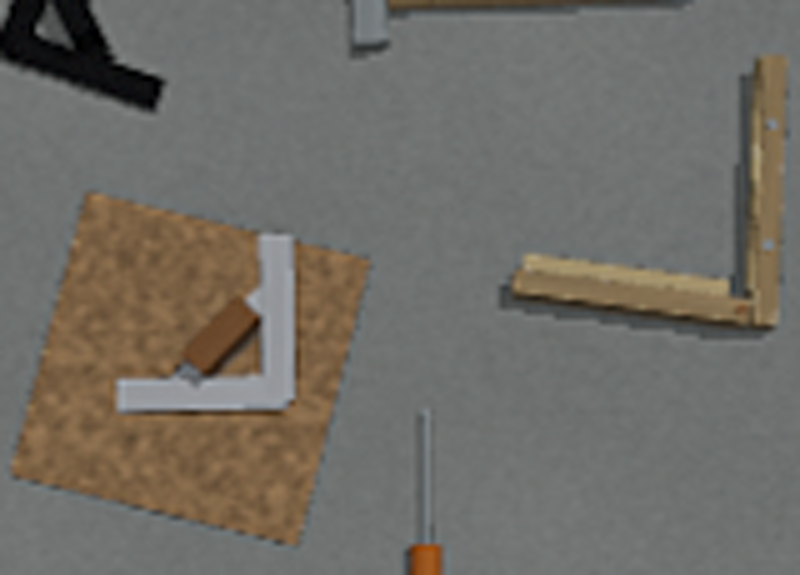

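View pics/crop2.png

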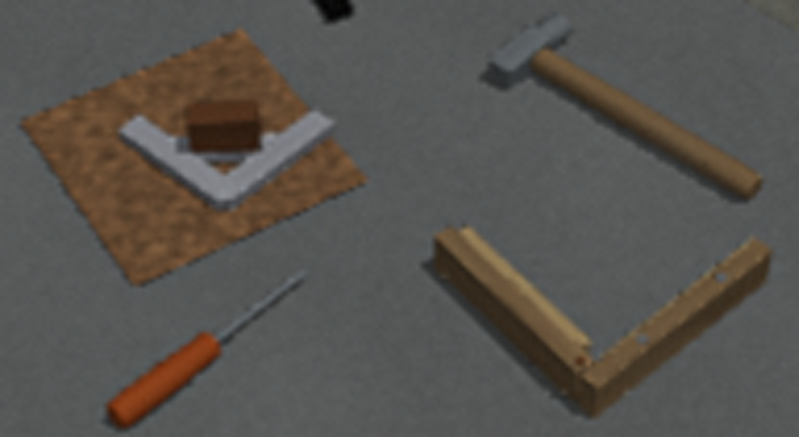

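The crop confirms it: the aluminium square with its brown grip is on the mat, heel at crop (293,405). The rail with its two screw heads is at crop (770,60–320), and the stile with its dowel at (742,308) leans in. Next I measure the edges.

```bash
cat >> h.py <<'E'
def edge(c,a,b,half=2.5,ch=None,sgn=0,n=40):
    """sub-pixel edge points: strongest gradient across the segment a-b (image px); returns px points"""
    g=c['color'].astype(np.float32).mean(2) if ch is None else ch.astype(np.float32)
    a,b=np.array(a,float),np.array(b,float); d=(b-a)/np.linalg.norm(b-a); nn=np.array([-d[1],d[0]])
    s=np.arange(-half-.5,half+.51,.1); P=a+(b-a)*np.linspace(0,1,n)[:,None]
    M=P[:,None]+nn*s[None,:,None]
    V=cv2.remap(g,M[...,0].astype(np.float32),M[...,1].astype(np.float32),cv2.INTER_CUBIC)
    V=cv2.GaussianBlur(V,(7,1),0); D=np.gradient(V,axis=1); D=D*sgn if sgn else abs(D)
    D=np.clip(D,0,None)[:,5:-5]; k=D.argmax(1); S=s[5:-5]
    o=np.array([np.sum(S[max(0,i-6):i+7]*r[max(0,i-6):i+7])/max(1e-9,r[max(0,i-6):i+7].sum()) for i,r in zip(k,D)])
    return P+nn*o[:,None]
def line(X):
    X=np.asarray(X,np.float32)[:,:2]; vx,vy,x,y=cv2.fitLine(X,cv2.DIST_HUBER,0,.001,.001).ravel(); return np.array([x,y]),np.array([vx,vy]),np.std((X-[x,y])@[-vy,vx])
E
cat > m.py <<'E'
from h import *
c=np.load('top0.npy',allow_pickle=True).item()
q=lambda u,v:((u+.5)/5-.5+235,(v+.5)/5-.5+125)
L={'sq xleg outer z5':((294,245),(294,385),.005),'sq xleg inner z19':((260,243),(261,280),.019),'sq yleg outer z5':((125,411),(270,408),.005),'sq yleg inner z19':((122,380),(165,378),.019),
'sq xend z19':((267,235),(288,235),.019),'sq yend z19':((117,386),(117,404),.019),'rail outer z40':((787,75),(777,310),.04),'stile liner z36':((535,255),(715,278),.036),'mat left':((80,225),(20,450),.005),'mat bot':((25,478),(285,542),.005),'mat right':((365,275),(307,520),.005),'mat top':((100,193),(355,258),.005)}
for k,(a,b,z) in L.items():
    X=onplane(c,edge(c,q(*a),q(*b),half=2),z); p,d,s=line(X); print(k,X[0,:2].round(4),X[-1,:2].round(4),'c',p.round(4),'dir deg',np.degrees(np.arctan2(d[1],d[0])).round(2),'rms mm',(s*1e3).round(2))
# rail profile
for v in (100,180,260):
    y=q(0,v)[1]; print(v,[int(x) for x in c['color'][int(round(y)),380:396].mean(1)])
for u in (560,640,700):
    x=int(round(q(u,0)[0])); print(u,[int(t) for t in c['color'][172:194,x].mean(1)])
X=cloud(c); 
for u,v in ((391,150),(391,170),(388,150),(360,180),(350,179),(288,190),(280,190),(250,210),(340,210)): print(u,v,X[v,u].round(4))
E
python3 m.py
```

```text
sq xleg outer z5 [0.595  0.1172] [0.4897 0.1154] c [0.5414 0.1161] dir deg 0.83 rms mm 0.16
sq xleg inner z19 [0.594  0.1419] [0.5663 0.1386] c [0.5805 0.1401] dir deg 9.62 rms mm 0.64
sq yleg outer z5 [0.4716 0.2403] [0.472  0.1328] c [0.4717 0.197 ] dir deg -89.91 rms mm 0.13
sq yleg inner z19 [0.4927 0.2408] [0.4921 0.209 ] c [0.4927 0.2249] dir deg 89.41 rms mm 0.29
sq xend z19 [0.601  0.1354] [0.6007 0.1198] c [0.6008 0.1288] dir deg 88.4 rms mm 0.18
sq yend z19 [0.4872 0.2443] [0.4739 0.2448] c [0.4804 0.2447] dir deg -2.93 rms mm 0.12
rail outer z40 [ 0.7156 -0.2501] [ 0.5406 -0.2411] c [ 0.6305 -0.2452] dir deg -3.74 rms mm 3.15
stile liner z36 [ 0.583  -0.0633] [ 0.5637 -0.1944] c [ 0.573  -0.1289] dir deg 82.15 rms mm 0.74
mat left [0.6117 0.2824] [0.4428 0.3231] c [0.5289 0.3001] dir deg -13.23 rms mm 2.8
mat bot [0.4196 0.3131] [0.3714 0.1209] c [0.3947 0.2171] dir deg 76.38 rms mm 1.37
mat right [0.5715 0.0598] [0.3892 0.1024] c [0.4789 0.0831] dir deg -13.91 rms mm 3.13
mat top [0.6289 0.2637] [0.5878 0.0701] c [0.6102 0.1586] dir deg 76.19 rms mm 3.03
100 [114, 115, 10
[... 154 characters left out ...]
105, 72, 70, 86, 114, 100, 107, 109, 106, 103, 103, 113, 113, 109, 108]
560 [111, 113, 113, 106, 102, 137, 140, 137, 107, 106, 109, 112, 106, 45, 68, 75, 81, 115, 111, 109, 108, 109]
640 [116, 112, 114, 116, 114, 109, 100, 139, 139, 136, 112, 108, 108, 109, 117, 43, 61, 74, 82, 119, 114, 110]
700 [111, 111, 112, 114, 111, 112, 111, 109, 121, 138, 138, 127, 110, 113, 105, 104, 73, 49, 70, 73, 80, 115]
391 150 [ 0.6744 -0.2435  0.0497]
391 170 [ 0.6024 -0.2437  0.0382]
388 150 [ 0.6759 -0.2332  0.0432]
360 180 [ 0.5644 -0.13    0.0439]
350 179 [ 0.5694 -0.0939  0.036 ]
288 190 [0.532  0.1351 0.0127]
280 190 [0.5252 0.1592 0.0608]
250 210 [0.4581 0.275  0.0078]
340 210 [ 0.4587 -0.0575  0.0036]
```

```bash
cat > m2.py <<'E'
from h import *
import sys
c=np.load('top0.npy',allow_pickle=True).item()
I=c['color'].astype(np.float32); ch=I[...,0]-I[...,2]
q=lambda u,v:((u+.5)/5-.5+235,(v+.5)/5-.5+125)
L={'rail outer z40':((787,80),(777,305),.04),'stile liner z36':((540,257),(715,278),.036),'mat left':((80,225),(20,450),.005),'mat bot':((30,479),(285,542),.005),'mat right':((365,275),(307,520),.005),'mat top':((100,193),(250,232),.005),
'rail foot/liner':((750,80),(743,260),.036)}
for k,(a,b,z) in L.items():
    X=onplane(c,edge(c,q(*a),q(*b),half=2.2,ch=ch),z); p,d,s=line(X); print(k,X[0,:2].round(4),X[-1,:2].round(4),'c',p.round(4),'dir deg',np.degrees(np.arctan2(d[1],d[0])).round(2),'rms mm',(s*1e3).round(2))
for v in (80,100,140,180,220,260):
    y=q(0,v)[1]; print(v,y.__round__(1),[int(x) for x in ch[int(round(y)),380:396]],[int(x) for x in I[int(round(y)),380:396].mean(1)])
# dowel / grip
g=cv2.resize(c['color'],None,fx=4,fy=4,interpolation=cv2.INTER_CUBIC).astype(int)
m=((g[...,0]-g[...,2]>25)&(g.sum(2)<240)).astype(np.uint8); m[:175*4]=0;m[205*4:]=0;m[:,:268*4]=0;m[:,:]=m; m[:,289*4:]=0
n,l,st,ce=cv2.connectedComponentsWithStats(m); k=1+st[1:,4].argmax(); r=cv2.minAreaRect(np.argwhere(l==k)[:,::-1].astype(np.float32))
bx=(cv2.boxPoints(r)+.5)/4-.5; print(st[k],bx.round(1).tolist()); W=onplane(c,bx,.058);print('grip top',W[:,:2].round(4).tolist(),W.mean(0).round(4))
s=np.load('side0.npy',allow_pickle=True).item()
# side view: rail outer top, via 4.16 crop
q2=lambda u,v:((u+.5)/4.16-.5+220,(v+.5)/4.16-.5+150)
S=s['color'].astype(np.float32)
for k,a,b,z in (('rail top outer z40',(605,372),(760,258),.04),('rail top inner z40',(600,355),(745,243),.04),('stile outer top',(440,245),(570,375),.04),('stile liner in z36',(472,232),(580,338),.036)):
    X=onplane(s,edge(s,q2(*a),q2(*b),half=1.8),z);p,d,e=line(X);print(k,X[0,:2].round(4),X[-1,:2].round(4),np.degrees(np.arctan2(d[1],d[0])).round(2),(e*1e3).round(2))
E
python3 m2.py
```

```text
rail outer z40 [ 0.712  -0.2479] [ 0.5443 -0.2402] c [ 0.6278 -0.2439] dir deg -2.72 rms mm 0.5
stile liner z36 [ 0.582 -0.067] [ 0.5645 -0.1945] c [ 0.5733 -0.1312] dir deg 82.22 rms mm 0.49
mat left [0.6107 0.279 ] [0.4419 0.3198] c [0.52   0.3008] dir deg -13.64 rms mm 0.44
mat bot [0.4199 0.3092] [0.3726 0.1206] c [0.3981 0.2215] dir deg 76.16 rms mm 0.38
mat right [0.5721 0.0623] [0.3902 0.1064] c [0.4762 0.086 ] dir deg -13.61 rms mm 0.46
mat top [0.6338 0.2626] [0.6066 0.1491] c [0.6201 0.208 ] dir deg 76.33 rms mm 0.37
rail foot/liner [ 0.7129 -0.2243] [ 0.5782 -0.2173] c [ 0.6405 -0.2204] dir deg -2.79 rms mm 0.6
80 140.6 [-2, -2, -2, -3, -1, 14, 36, 40, 50, 49, 50, 46, 12, -6, -2, -2] [112, 114, 105, 72, 75, 74, 76, 84, 110, 106, 107, 106, 106, 113, 115, 114]
100 144.6 [-2, -1, -2, -3, -1, 24, 44, 45, 50, 48, 53, 40, 1, -4, -3, -2] [114, 115, 105, 72, 71, 74, 95, 97, 104, 106, 107, 108, 113, 115, 115, 115]
140 152.6 [-1, -3, -2, -4, -1, 37, 49, 47, 48, 50, 54, 36, -9, -4, -2, -2] [114, 114, 106, 74, 68, 92, 129, 95, 103, 107, 108, 116, 115, 113, 113, 113]
180 160.6 [-1, -3,
[... 269 characters left out ...]
 110, 110, 111]
260 176.6 [-2, -2, -2, -2, 30, 50, 47, 50, 51, 54, 38, 0, -3, -3, -2, -1] [115, 105, 72, 70, 86, 114, 100, 107, 109, 106, 103, 103, 113, 113, 109, 108]
[1086  738   62   62 1843] [[269.79998779296875, 195.5], [281.8999938964844, 183.39999389648438], [288.1000061035156, 189.60000610351562], [276.0, 201.8000030517578]]
grip top [[0.5055, 0.1962], [0.5498, 0.1531], [0.5269, 0.1302], [0.4828, 0.1732]] [0.5163 0.1632 0.058 ]
rail top outer z40 [ 0.5449 -0.2365] [ 0.7163 -0.2469] -3.37 0.38
rail top inner z40 [ 0.5557 -0.22  ] [ 0.7198 -0.2308] -3.28 2.31
stile outer top [ 0.5544 -0.0544] [ 0.5307 -0.214 ] 81.99 0.51
stile liner in z36 [ 0.5761 -0.0619] [ 0.5652 -0.194 ] 81.16 3.79
```

```bash
cat > go.py <<'E'
from h import *
import sys
from scipy.spatial.transform import Rotation as Ro
# usage: go.py x y z yaw_deg_of_tool_y ; prints delta in tool axes
o=get_obs(); R=Ro.from_quat(o['ee_rot']).as_matrix()
print('t',round(float(o['clock']),2),'pos',np.round(o['position'],4),'yaw_y',np.degrees(np.arctan2(R[1,1],R[0,1])).round(2),'tilt',np.round(R[:2,2],4),'F',np.round(o['ft_force'],2),'M',np.round(o['torque'],3),'w',o['grip_width'],o['grasp_force'])
if len(sys.argv)>4:
    x,y,z,a=map(float,sys.argv[1:5]); a=np.radians(a)
    T=np.c_[[np.sin(a),-np.cos(a),0],[np.cos(a),np.sin(a),0],[0,0,-1]]
    if T[:,0]@R[:,0]<0: T[:,:2]*=-1
    print('delta',np.round(R.T@(np.array([x,y,z])-o['position']),4),'turn',Ro.from_matrix(R.T@T).as_rotvec().round(4))
E
python3 go.py 0.521 0.165 0.12 45.4
```

```text
t 0.1 pos [0.1934 0.594  0.2416] yaw_y 71.97 tilt [-0.0003 -0.0012] F [-0.12 -0.02  0.25] M [-0.011 -0.015 -0.055] w 1.000089896061314 0.0Traceback (most recent call last):
  File "go.py", line 11, in <module>
    print('delta',np.round(R.T@(np.array([x,y,z])-o['position']),4),'turn',Ro.from_matrix(R.T@T).as_rotvec().round(4))
                                                                           ~~~~~~~~~~~~~~^^^^^^^
  File "scipy/spatial/transform/_rotation.pyx", line 1143, in scipy.spatial.transform._rotation.Rotation.from_matrix
ValueError: Non-positive determinant (left-handed or null coordinate frame) in rotation matrix 0: [[ 8.94420503e-01  4.47226968e-01  5.59000049e-05]
 [ 4.47226589e-01 -8.94419895e-01  1.19548113e-03]
 [-5.84649479e-04  1.04426287e-03  9.99999284e-01]].
```

```bash
sed -i 's/\[np.sin(a),-np.cos(a),0\]/[-np.sin(a),np.cos(a),0]/' go.py; python3 go.py 0.521 0.165 0.12 45.4
```

```text
t 0.1 pos [0.1934 0.594  0.2416] yaw_y 71.97 tilt [-0.0003 -0.0012] F [-0.12 -0.02  0.25] M [-0.011 -0.015 -0.055] w 1.000089896061314 0.0
delta [-0.4443 -0.3064  0.122 ] turn [-1.200e-03  3.000e-04  4.637e-01]
```

move_arm(
  plan=[
    {"delta_pos":[-0.08,-0.055,0.0],"turn":[0,0,0.1],"fingers":0},
    {"delta_pos":[-0.444,-0.306,0.1],"turn":[0,0,0.464],"fingers":0},
    {"delta_pos":[-0.444,-0.306,0.1],"turn":[0,0,0.464],"fingers":0},
    {"delta_pos":[-0.444,-0.306,0.1],"turn":[0,0,0.464],"fingers":0},
    {"delta_pos":[-0.444,-0.306,0.1],"turn":[0,0,0.464],"fingers":0},
    {"delta_pos":[-0.444,-0.306,0.1],"turn":[0,0,0.464],"fingers":0},
    {"delta_pos":[-0.444,-0.306,0.1],"turn":[0,0,0.464],"fingers":0},
    {"delta_pos":[-0.444,-0.306,0.1],"turn":[0,0,0.464],"fingers":0},
    {"delta_pos":[-0.444,-0.306,0.1],"turn":[0,0,0.464],"fingers":0},
    {"delta_pos":[-0.444,-0.306,0.12],"turn":[0,0,0.464],"fingers":0},
    {"delta_pos":[-0.444,-0.306,0.12],"turn":[0,0,0.464],"fingers":0},
    {"delta_pos":[-0.444,-0.306,0.12],"turn":[0,0,0.464],"fingers":0},
  ],
)

```text
clock: 1.6
position: [0.5208, 0.1667, 0.1228]
ee_rot: [0.379, 0.925, 0.0, -0.0]
ft_force: [0.3, 0.6, 0.0]
grip_width: 1.002
grasp_force: 0.0
```

```bash
python3 go.py 0.521 0.165 0.033 45.4
```

```text
t 1.6 pos [0.5208 0.1667 0.1228] yaw_y 45.45 tilt [0.0001 0.0004] F [0.32 0.55 0.04] M [0.008 0.05  0.014] w 1.0023375979473907 0.0
delta [-0.0014 -0.0011  0.0898] turn [ 0.0003 -0.0002  0.0008]
```

move_arm(
  plan=[
    {"delta_pos":[-0.001,-0.001,0.04],"fingers":0},
    {"delta_pos":[-0.001,-0.001,0.07],"fingers":0.3},
    {"delta_pos":[-0.001,-0.001,0.089],"fingers":0.4},
    {"delta_pos":[-0.001,-0.001,0.089],"fingers":0.5},
    {"delta_pos":[-0.001,-0.001,0.089],"fingers":0.6},
    {"delta_pos":[-0.001,-0.001,0.089],"fingers":0.75},
    {"delta_pos":[-0.001,-0.001,0.089],"fingers":1},
    {"delta_pos":[-0.001,-0.001,0.089],"fingers":1},
    {"delta_pos":[-0.001,-0.001,0.089],"fingers":1},
    {"delta_pos":[-0.001,-0.001,0.089],"fingers":1},
  ],
  force=60,
)

```text
validation failed for argument at $.pl...
```

```bash
python3 go.py; python3 - <<'E'
from h import *
c=camera('top');np.save('top1.npy',c,allow_pickle=True);save('g1.png',cv2.resize(c['color'][145:225,240:330],None,fx=6,fy=6,interpolation=cv2.INTER_CUBIC))
E
```

```text
t 1.6 pos [0.5208 0.1667 0.1228] yaw_y 45.45 tilt [0.0001 0.0004] F [0.32 0.55 0.04] M [0.008 0.05  0.014] w 1.0023375979473907 0.0
```

View pics/g1.png

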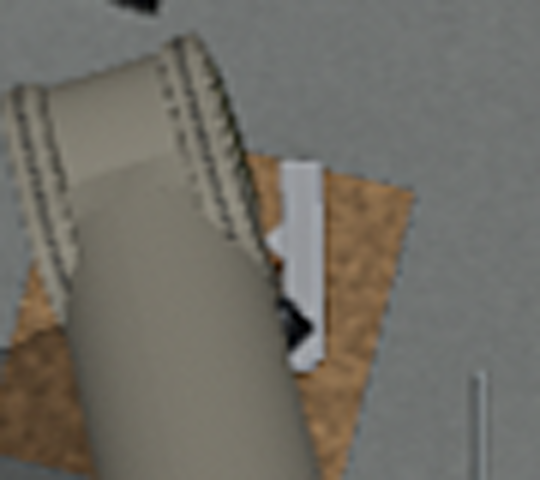

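The move was refused because each row needs a `turn`, so nothing moved. The picture shows the arm over the grip, with a finger tip at crop (297,325) above the heel.

move_arm(
  plan=[
    {"delta_pos":[-0.001,-0.001,0.04],"turn":[0,0,0],"fingers":0},
    {"delta_pos":[-0.001,-0.001,0.07],"turn":[0,0,0],"fingers":0.3},
    {"delta_pos":[-0.001,-0.001,0.089],"turn":[0,0,0],"fingers":0.4},
    {"delta_pos":[-0.001,-0.001,0.089],"turn":[0,0,0],"fingers":0.5},
    {"delta_pos":[-0.001,-0.001,0.089],"turn":[0,0,0],"fingers":0.6},
    {"delta_pos":[-0.001,-0.001,0.089],"turn":[0,0,0],"fingers":0.75},
    {"delta_pos":[-0.001,-0.001,0.089],"turn":[0,0,0],"fingers":1},
    {"delta_pos":[-0.001,-0.001,0.089],"turn":[0,0,0],"fingers":1},
    {"delta_pos":[-0.001,-0.001,0.089],"turn":[0,0,0],"fingers":1},
    {"delta_pos":[-0.001,-0.001,0.089],"turn":[0,0,0],"fingers":1},
  ],
  force=60,
)

```text
clock: 2.9
position: [0.5219, 0.1651, 0.0349]
ee_rot: [0.38, 0.925, 0.001, 0.001]
ft_force: [-0.2, 0.1, 7.8]
grip_width: 0.269
grasp_force: 59.9
```

```bash
python3 go.py
```

```text
t 2.9 pos [0.5219 0.1651 0.0349] yaw_y 45.39 tilt [0.0022 0.0015] F [-0.21  0.1   7.83] M [-0.045  0.296  0.025] w 0.26855032042224375 59.923054575920105
```

move_arm(
  plan=[
    {"delta_pos":[0,0,-0.02],"turn":[0,0,0],"fingers":1},
    {"delta_pos":[0,0,-0.05],"turn":[0,0,0],"fingers":1},
    {"delta_pos":[0,0,-0.1],"turn":[0,0,0],"fingers":1},
    {"delta_pos":[0,0,-0.1],"turn":[0,0,0],"fingers":1},
    {"delta_pos":[0,0,-0.1],"turn":[0,0,0],"fingers":1},
    {"delta_pos":[0,0,-0.1],"turn":[0,0,0],"fingers":1},
  ],
)

```text
clock: 3.65
position: [0.5201, 0.1642, 0.1319]
ee_rot: [0.38, 0.925, -0.001, -0.001]
ft_force: [1.2, 0.3, -2.8]
grip_width: 0.276
grasp_force: 59.4
```

```bash
python3 go.py 0.640 -0.155 0.135 42
```

```text
t 3.65 pos [0.5201 0.1642 0.1319] yaw_y 45.38 tilt [-0.0021 -0.001 ] F [ 1.19  0.33 -2.82] M [-0.022 -0.062  0.015] w 0.2763206423667883 59.36592400074005
delta [-0.3096 -0.143  -0.003 ] turn [-0.0022 -0.0008  0.0591]
```

move_arm(
  plan=[
    {"delta_pos":[-0.03,-0.014,0],"turn":[0,0,0.02],"fingers":1},
    {"delta_pos":[-0.08,-0.037,0],"turn":[0,0,0.04],"fingers":1},
    {"delta_pos":[-0.13,-0.06,0],"turn":[0,0,0.059],"fingers":1},
    {"delta_pos":[-0.18,-0.083,0],"turn":[0,0,0.059],"fingers":1},
    {"delta_pos":[-0.23,-0.106,0],"turn":[0,0,0.059],"fingers":1},
    {"delta_pos":[-0.28,-0.13,0],"turn":[0,0,0.059],"fingers":1},
    {"delta_pos":[-0.31,-0.143,0],"turn":[0,0,0.059],"fingers":1},
    {"delta_pos":[-0.31,-0.143,0],"turn":[0,0,0.059],"fingers":1},
    {"delta_pos":[-0.31,-0.143,0],"turn":[0,0,0.059],"fingers":1},
    {"delta_pos":[-0.31,-0.143,0],"turn":[0,0,0.059],"fingers":1},
  ],
)

```text
clock: 4.9
position: [0.641, -0.1534, 0.1328]
ee_rot: [0.406, 0.914, 0.0, -0.001]
ft_force: [0.2, 0.8, -3.0]
grip_width: 0.271
grasp_force: 59.1
```

```bash
python3 go.py 0.640 -0.155 0.037 42;  python3 - <<'E'
from h import *
c=camera('side');np.save('side1.npy',c,allow_pickle=True);save('s1.png',cv2.resize(c['color'][130:260,290:450],None,fx=4.6,fy=4.6,interpolation=cv2.INTER_CUBIC))
E
```

```text
t 4.9 pos [ 0.641  -0.1534  0.1328] yaw_y 42.11 tilt [-0.0007  0.001 ] F [ 0.22  0.76 -3.01] M [-0.065  0.012 -0.043] w 0.27092810159774866 59.13135051727295
delta [-0.0006 -0.0019  0.0958] turn [ 0.0001 -0.0012  0.0018]
```

View pics/s1.png

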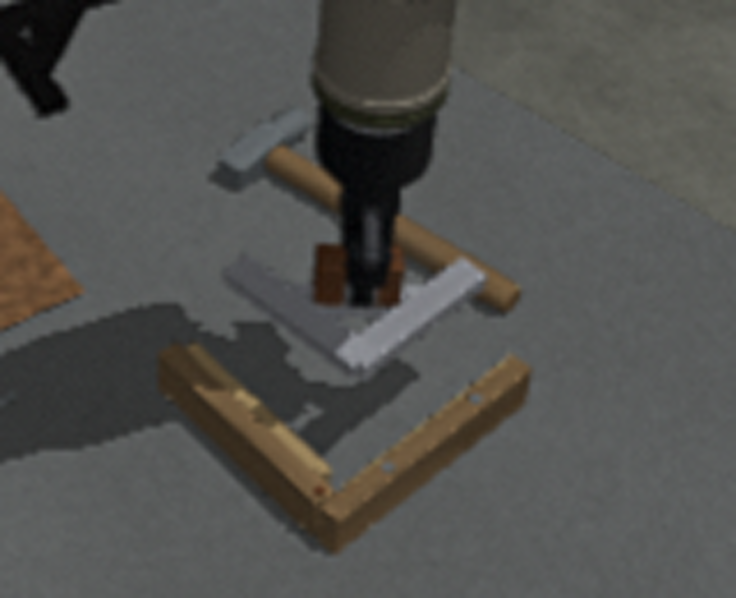

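move_arm(
  plan=[
    {"delta_pos":[0,0,0.03],"turn":[0,0,0],"fingers":1},
    {"delta_pos":[0,0,0.06],"turn":[0,0,0],"fingers":1},
    {"delta_pos":[0,0,0.08],"turn":[0,0,0],"fingers":1},
    {"delta_pos":[0,0,0.092],"turn":[0,0,0],"fingers":1},
    {"delta_pos":[0,0,0.097],"turn":[0,0,0],"fingers":1},
    {"delta_pos":[0,0,0.097],"turn":[0,0,0],"fingers":1},
    {"delta_pos":[0,0,0.097],"turn":[0,0,0],"fingers":1},
    {"delta_pos":[0,0,0.097],"turn":[0,0,0],"fingers":1},
  ],
)

```text
clock: 5.95
position: [0.6415, -0.1551, 0.037]
ee_rot: [0.407, 0.914, 0.0, 0.0]
ft_force: [-0.2, 0.4, -2.8]
grip_width: 0.276
grasp_force: 59.3
```

```bash
cat > w.py <<'E'
# world force/moment into rail frame (yaw -3 deg) ; target shift in rail frame -> tool axes
from h import *
import sys
from scipy.spatial.transform import Rotation as Ro
F=[];M=[]
for _ in range(1):
    o=get_obs();F.append(o['ft_force']);M.append(o['torque'])
R=Ro.from_quat(o['ee_rot']).as_matrix(); a=np.radians(-3); B=np.array([[np.cos(a),np.sin(a),0],[-np.sin(a),np.cos(a),0],[0,0,1]])
p=B@(o['position']-[.549,-.2214,0])
print('t',round(float(o['clock']),2),'yaw',np.degrees(np.arctan2(R[1,1],R[0,1])).round(2)-45,'rail pos mm',(p*1e3).round(2),'F',(B@np.mean(F,0)).round(2),'M',(B@np.mean(M,0)).round(3))
print('rail x,y in tool axes',(R.T@B.T)[:, :2].round(3).T.tolist())
E
python3 w.py
```

```text
t 5.95 yaw -3.009999999999998 rail pos mm [88.94 71.02 36.95] F [-0.2   0.41 -2.78] M [ 0.047 -0.033 -0.042]
rail x,y in tool axes [[-0.707, 0.707, 0.001], [0.707, 0.707, 0.0]]
```

move_arm(
  plan=[
    {"delta_pos":[-0.003,-0.003,0],"turn":[0,0,0],"fingers":1},
    {"delta_pos":[-0.005,-0.005,0],"turn":[0,0,0],"fingers":1},
    {"delta_pos":[-0.006,-0.006,0],"turn":[0,0,0],"fingers":1},
    {"delta_pos":[-0.006,-0.006,0],"turn":[0,0,0],"fingers":1},
    {"delta_pos":[-0.006,-0.006,0],"turn":[0,0,0],"fingers":1},
  ],
)

```text
clock: 6.58
position: [0.6407, -0.1634, 0.0362]
ee_rot: [0.407, 0.914, 0.0, -0.0]
ft_force: [-0.2, -0.2, -3.6]
grip_width: 0.27
grasp_force: 59.3
```

```bash
python3 w.py
```

```text
t 6.58 yaw -2.990000000000002 rail pos mm [88.57 62.75 36.24] F [-0.19 -0.22 -3.55] M [-0.003  0.018 -0.019]
rail x,y in tool axes [[-0.707, 0.707, -0.0], [0.707, 0.707, 0.0]]
```

move_arm(
  plan=[
    {"delta_pos":[-0.0007,-0.0007,0],"turn":[0,0,0],"fingers":1},
    {"delta_pos":[-0.0014,-0.0014,0],"turn":[0,0,0],"fingers":1},
    {"delta_pos":[-0.0014,-0.0014,0],"turn":[0,0,0],"fingers":1},
  ],
)

```text
clock: 6.95
position: [0.6405, -0.1657, 0.0363]
ee_rot: [0.407, 0.914, -0.0, -0.0]
ft_force: [-0.5, -0.4, -2.8]
grip_width: 0.271
grasp_force: 59.3
```

```bash
python3 w.py
```

```text
t 6.95 yaw -3.009999999999998 rail pos mm [88.51 60.45 36.26] F [-0.45 -0.41 -2.76] M [-0.008 -0.03  -0.004]
rail x,y in tool axes [[-0.707, 0.707, -0.0], [0.707, 0.707, -0.0]]
```

move_arm(
  plan=[
    {"delta_pos":[-0.0007,-0.0007,0],"turn":[0,0,0],"fingers":1},
    {"delta_pos":[-0.0014,-0.0014,0],"turn":[0,0,0],"fingers":1},
    {"delta_pos":[-0.0014,-0.0014,0],"turn":[0,0,0],"fingers":1},
  ],
)

```text
clock: 7.32
position: [0.6404, -0.1676, 0.0363]
ee_rot: [0.407, 0.914, 0.0, -0.0]
ft_force: [-0.0, -0.0, -2.7]
grip_width: 0.276
grasp_force: 59.3
```

```bash
python3 w.py
```

```text
t 7.33 yaw -3.009999999999998 rail pos mm [88.51 58.48 36.26] F [-0.01 -0.01 -2.71] M [0.041 0.024 0.034]
rail x,y in tool axes [[-0.707, 0.707, -0.0], [0.707, 0.707, 0.0]]
```

move_arm(
  plan=[
    {"delta_pos":[-0.0007,-0.0007,0],"turn":[0,0,0],"fingers":1},
    {"delta_pos":[-0.0007,-0.0007,0],"turn":[0,0,0],"fingers":1},
    {"delta_pos":[-0.0007,-0.0007,0],"turn":[0,0,0],"fingers":1},
  ],
)

```text
clock: 7.7
position: [0.6404, -0.1685, 0.0363]
ee_rot: [0.407, 0.914, 0.0, -0.0]
ft_force: [-0.0, 0.8, -1.9]
grip_width: 0.273
grasp_force: 59.3
```

```bash
python3 w.py
```

```text
t 7.7 yaw -3.0 rail pos mm [88.55 57.66 36.26] F [-0.04  0.76 -1.87] M [ 0.013  0.004 -0.05 ]
rail x,y in tool axes [[-0.707, 0.707, -0.0], [0.707, 0.707, 0.0]]
```

move_arm(
  plan=[
    {"delta_pos":[-0.0007,-0.0007,0],"turn":[0,0,0],"fingers":1},
    {"delta_pos":[-0.0007,-0.0007,0],"turn":[0,0,0],"fingers":1},
    {"delta_pos":[-0.0007,-0.0007,0],"turn":[0,0,0],"fingers":1},
  ],
)

```text
clock: 8.07
position: [0.6404, -0.1695, 0.0363]
ee_rot: [0.407, 0.914, 0.0, 0.0]
ft_force: [0.5, -0.0, -2.6]
grip_width: 0.275
grasp_force: 59.3
```

```bash
python3 w.py
```

```text
t 8.07 yaw -3.0 rail pos mm [88.56 56.64 36.29] F [ 0.47 -0.02 -2.58] M [ 0.047  0.053 -0.008]
rail x,y in tool axes [[-0.707, 0.707, 0.0], [0.707, 0.707, 0.0]]
```

move_arm(
  plan=[
    {"delta_pos":[-0.0007,-0.0007,0],"turn":[0,0,0],"fingers":1},
    {"delta_pos":[-0.0007,-0.0007,0],"turn":[0,0,0],"fingers":1},
    {"delta_pos":[-0.0007,-0.0007,0],"turn":[0,0,0],"fingers":1},
  ],
)

```text
clock: 8.45
position: [0.6404, -0.1705, 0.0363]
ee_rot: [0.407, 0.914, 0.0, 0.0]
ft_force: [-1.1, 0.5, -2.2]
grip_width: 0.274
grasp_force: 59.3
```

```bash
python3 w.py
```

```text
t 8.45 yaw -3.0 rail pos mm [88.56 55.65 36.28] F [-1.1   0.46 -2.2 ] M [-0.056 -0.036 -0.045]
rail x,y in tool axes [[-0.707, 0.707, 0.0], [0.707, 0.707, 0.0]]
```

move_arm(
  plan=[
    {"delta_pos":[-0.0007,-0.0007,0],"turn":[0,0,0],"fingers":1},
    {"delta_pos":[-0.0007,-0.0007,0],"turn":[0,0,0],"fingers":1},
    {"delta_pos":[-0.0007,-0.0007,0],"turn":[0,0,0],"fingers":1},
  ],
)

```text
clock: 8.82
position: [0.6403, -0.1714, 0.0363]
ee_rot: [0.407, 0.914, 0.0, 0.0]
ft_force: [-0.4, 0.0, -2.7]
grip_width: 0.267
grasp_force: 59.3
```

```bash
python3 w.py
```

```text
t 8.82 yaw -3.009999999999998 rail pos mm [88.55 54.66 36.29] F [-0.44  0.   -2.69] M [ 0.021 -0.029  0.046]
rail x,y in tool axes [[-0.707, 0.707, 0.0], [0.707, 0.707, 0.0]]
```

move_arm(
  plan=[
    {"delta_pos":[-0.0007,-0.0007,0],"turn":[0,0,0],"fingers":1},
    {"delta_pos":[-0.0007,-0.0007,0],"turn":[0,0,0],"fingers":1},
    {"delta_pos":[-0.0007,-0.0007,0],"turn":[0,0,0],"fingers":1},
  ],
)

```text
clock: 9.2
position: [0.6403, -0.172, 0.0363]
ee_rot: [0.407, 0.914, 0.0, -0.0]
ft_force: [-0.1, 2.7, -2.3]
grip_width: 0.273
grasp_force: 59.2
```

```bash
python3 w.py
```

```text
t 9.2 yaw -2.990000000000002 rail pos mm [88.64 54.08 36.27] F [-0.27  2.69 -2.3 ] M [ 0.502 -0.026 -0.116]
rail x,y in tool axes [[-0.707, 0.707, 0.0], [0.707, 0.707, 0.0]]
```

move_arm(
  plan=[
    {"delta_pos":[-0.0003,-0.0003,0],"turn":[0,0,0.004],"fingers":1},
    {"delta_pos":[-0.0003,-0.0003,0],"turn":[0,0,0.004],"fingers":1},
    {"delta_pos":[-0.0003,-0.0003,0],"turn":[0,0,0.004],"fingers":1},
  ],
)

```text
clock: 9.57
position: [0.6405, -0.1723, 0.0363]
ee_rot: [0.408, 0.913, 0.0, 0.0]
ft_force: [1.5, 5.5, -1.8]
grip_width: 0.271
grasp_force: 59.3
```

```bash
python3 w.py
```

```text
t 9.57 yaw -3.210000000000001 rail pos mm [88.8  53.87 36.31] F [ 1.18  5.58 -1.78] M [ 1.069 -0.283 -0.132]
rail x,y in tool axes [[-0.705, 0.71, 0.0], [0.71, 0.705, 0.001]]
```

move_arm(
  plan=[
    {"delta_pos":[-0.0002,-0.0002,0],"turn":[0,0,0.004],"fingers":1},
    {"delta_pos":[-0.0002,-0.0002,0],"turn":[0,0,0.004],"fingers":1},
    {"delta_pos":[-0.0002,-0.0002,0],"turn":[0,0,0.004],"fingers":1},
  ],
)

```text
clock: 9.95
position: [0.6406, -0.1724, 0.0364]
ee_rot: [0.41, 0.912, 0.0, 0.0]
ft_force: [1.6, 5.5, -2.4]
grip_width: 0.271
grasp_force: 59.4
```

```bash
python3 w.py
```

```text
t 9.95 yaw -3.4200000000000017 rail pos mm [88.93 53.77 36.35] F [ 1.31  5.53 -2.36] M [ 1.115 -0.406 -0.008]
rail x,y in tool axes [[-0.702, 0.712, 0.001], [0.712, 0.702, 0.001]]
```

```bash
sed -i 's/np.radians(-3)/np.radians(-3.45)/' w.py; python3 w.py
```

```text
t 9.95 yaw -3.4200000000000017 rail pos mm [88.51 54.46 36.35] F [ 1.27  5.54 -2.36] M [ 1.118 -0.397 -0.008]
rail x,y in tool axes [[-0.707, 0.707, 0.001], [0.707, 0.707, 0.001]]
```

move_arm(
  plan=[
    {"delta_pos":[0.0008,0.0008,0],"turn":[0,0,0],"fingers":1},
    {"delta_pos":[0.0038,-0.0022,0],"turn":[0,0,0],"fingers":1},
    {"delta_pos":[0.0068,-0.0052,0],"turn":[0,0,0],"fingers":1},
    {"delta_pos":[0.0078,-0.0062,0],"turn":[0,0,0],"fingers":1},
    {"delta_pos":[0.0078,-0.0062,0],"turn":[0,0,0],"fingers":1},
    {"delta_pos":[0.0078,-0.0062,0],"turn":[0,0,0],"fingers":1},
  ],
)

```text
clock: 10.7
position: [0.6301, -0.1717, 0.0362]
ee_rot: [0.411, 0.912, -0.0, -0.0]
ft_force: [0.3, 0.1, -3.7]
grip_width: 0.271
grasp_force: 59.4
```

```bash
python3 w.py
```

```text
t 10.7 yaw -3.479999999999997 rail pos mm [78.01 54.47 36.18] F [ 0.25  0.08 -3.7 ] M [0.246 0.061 0.044]
rail x,y in tool axes [[-0.707, 0.708, -0.0], [0.708, 0.707, -0.0]]
```

move_arm(
  plan=[
    {"delta_pos":[0.0007,-0.0007,0],"turn":[0,0,0],"fingers":1},
    {"delta_pos":[0.0014,-0.0014,0],"turn":[0,0,0],"fingers":1},
    {"delta_pos":[0.0014,-0.0014,0],"turn":[0,0,0],"fingers":1},
  ],
)

```text
clock: 11.08
position: [0.6283, -0.1715, 0.0363]
ee_rot: [0.411, 0.912, -0.0, -0.0]
ft_force: [0.8, 0.4, -2.5]
grip_width: 0.271
grasp_force: 59.4
```

```bash
python3 w.py
```

```text
t 11.07 yaw -3.479999999999997 rail pos mm [76.14 54.55 36.29] F [ 0.75  0.46 -2.47] M [-0.008 -0.025 -0.024]
rail x,y in tool axes [[-0.707, 0.707, -0.0], [0.707, 0.707, -0.0]]
```

move_arm(
  plan=[
    {"delta_pos":[0.0007,-0.0007,0],"turn":[0,0,0],"fingers":1},
    {"delta_pos":[0.0014,-0.0014,0],"turn":[0,0,0],"fingers":1},
    {"delta_pos":[0.0014,-0.0014,0],"turn":[0,0,0],"fingers":1},
  ],
)

```text
clock: 11.45
position: [0.6265, -0.1712, 0.0364]
ee_rot: [0.41, 0.912, 0.0, 0.0]
ft_force: [0.6, -0.7, -3.5]
grip_width: 0.273
grasp_force: 59.3
```

```bash
python3 w.py
```

```text
t 11.45 yaw -3.469999999999999 rail pos mm [74.35 54.75 36.37] F [ 0.65 -0.69 -3.45] M [-0.052 -0.196 -0.046]
rail x,y in tool axes [[-0.707, 0.707, 0.0], [0.707, 0.707, 0.0]]
```

move_arm(
  plan=[
    {"delta_pos":[0.0007,-0.0007,0],"turn":[0,0,0],"fingers":1},
    {"delta_pos":[0.0014,-0.0014,0],"turn":[0,0,0],"fingers":1},
    {"delta_pos":[0.0014,-0.0014,0],"turn":[0,0,0],"fingers":1},
  ],
)

```text
clock: 11.82
position: [0.6248, -0.1709, 0.0365]
ee_rot: [0.41, 0.912, 0.0, 0.0]
ft_force: [3.2, 0.2, -2.3]
grip_width: 0.278
grasp_force: 59.1
```

```bash
python3 w.py
```

```text
t 11.82 yaw -3.460000000000001 rail pos mm [72.62 54.93 36.46] F [ 3.2   0.43 -2.28] M [ 0.007 -0.864 -0.318]
rail x,y in tool axes [[-0.707, 0.707, 0.001], [0.707, 0.707, 0.0]]
```

move_arm(
  plan=[
    {"delta_pos":[0.0006,-0.001,0],"turn":[0,0,0],"fingers":1},
    {"delta_pos":[0.0012,-0.0018,0],"turn":[0,0,0],"fingers":1},
    {"delta_pos":[0.0012,-0.0018,0],"turn":[0,0,0],"fingers":1},
  ],
)

```text
clock: 12.2
position: [0.6223, -0.1711, 0.0363]
ee_rot: [0.41, 0.912, 0.0, -0.0]
ft_force: [3.4, 2.2, -3.0]
grip_width: 0.273
grasp_force: 59.1
```

```bash
python3 w.py
```

```text
t 12.2 yaw -3.450000000000003 rail pos mm [70.17 54.66 36.3 ] F [ 3.3   2.36 -2.98] M [ 0.39  -0.915 -0.404]
rail x,y in tool axes [[-0.707, 0.707, 0.0], [0.707, 0.707, 0.0]]
```

move_arm(
  plan=[
    {"delta_pos":[0.0006,-0.0008,0],"turn":[0,0,0],"fingers":1},
    {"delta_pos":[0.0013,-0.0016,0],"turn":[0,0,0],"fingers":1},
    {"delta_pos":[0.0013,-0.0016,0],"turn":[0,0,0],"fingers":1},
  ],
)

```text
clock: 12.58
position: [0.6203, -0.1711, 0.0363]
ee_rot: [0.41, 0.912, 0.0, -0.0]
ft_force: [3.5, 3.1, -2.0]
grip_width: 0.276
grasp_force: 59.1
```

```bash
python3 w.py
```

```text
t 12.57 yaw -3.4399999999999977 rail pos mm [68.16 54.54 36.31] F [ 3.3   3.29 -2.04] M [ 0.674 -0.877 -0.345]
rail x,y in tool axes [[-0.707, 0.707, 0.0], [0.707, 0.707, 0.0]]
```

move_arm(
  plan=[
    {"delta_pos":[0.0006,-0.0008,0],"turn":[0,0,0],"fingers":1},
    {"delta_pos":[0.0013,-0.0016,0],"turn":[0,0,0],"fingers":1},
    {"delta_pos":[0.0013,-0.0016,0],"turn":[0,0,0],"fingers":1},
  ],
)

```text
clock: 12.95
position: [0.6184, -0.171, 0.0363]
ee_rot: [0.41, 0.912, 0.0, -0.0]
ft_force: [4.2, 3.3, -1.9]
grip_width: 0.276
grasp_force: 59.2
```

```bash
python3 w.py
```

```text
t 12.95 yaw -3.4299999999999997 rail pos mm [66.2  54.5  36.31] F [ 4.01  3.55 -1.85] M [ 0.727 -0.996 -0.25 ]
rail x,y in tool axes [[-0.707, 0.707, 0.0], [0.707, 0.707, 0.001]]
```

move_arm(
  plan=[
    {"delta_pos":[0.0007,-0.0007,0],"turn":[0,0,0],"fingers":1},
    {"delta_pos":[0.001,-0.001,0],"turn":[0,0,0],"fingers":1},
    {"delta_pos":[0.001,-0.001,0],"turn":[0,0,0],"fingers":1},
  ],
)

```text
clock: 13.32
position: [0.617, -0.171, 0.0363]
ee_rot: [0.41, 0.912, 0.0, 0.0]
ft_force: [4.8, 3.4, -1.5]
grip_width: 0.278
grasp_force: 59.1
```

```bash
python3 w.py
```

```text
t 13.32 yaw -3.4299999999999997 rail pos mm [64.85 54.45 36.33] F [ 4.61  3.71 -1.51] M [ 0.764 -1.053 -0.234]
rail x,y in tool axes [[-0.707, 0.707, 0.0], [0.707, 0.707, 0.001]]
```

move_arm(
  plan=[
    {"delta_pos":[0.0007,-0.0007,0],"turn":[0,0,0],"fingers":1},
    {"delta_pos":[0.001,-0.001,0],"turn":[0,0,0],"fingers":1},
    {"delta_pos":[0.001,-0.001,0],"turn":[0,0,0],"fingers":1},
  ],
)

```text
clock: 13.7
position: [0.6158, -0.1709, 0.0364]
ee_rot: [0.41, 0.912, 0.0, 0.0]
ft_force: [5.7, 2.9, -3.5]
grip_width: 0.275
grasp_force: 59.0
```

```bash
python3 w.py; python3 - <<'E'
from h import *
c=camera('side');np.save('side2.npy',c,allow_pickle=True)
q2=lambda u,v:((u+.5)/4.16-.5+220,(v+.5)/4.16-.5+150)
ch=c['color'].astype(np.float32);ch=ch[...,0]-ch[...,2]
for k,a,b,z in (('rail top outer',(605,372),(760,258),.04),):
    X=onplane(c,edge(c,q2(*a),q2(*b),half=1.8),z);p,d,e=line(X);print(k,np.degrees(np.arctan2(d[1],d[0])).round(2))
save('s2.png',cv2.resize(c['color'][130:260,290:450],None,fx=4.6,fy=4.6,interpolation=cv2.INTER_CUBIC))
E
```

```text
t 13.7 yaw -3.4299999999999997 rail pos mm [63.67 54.45 36.36] F [ 5.54  3.26 -3.48] M [ 0.686 -1.306 -0.307]
rail x,y in tool axes [[-0.707, 0.707, 0.001], [0.707, 0.707, 0.001]]
rail top outer -3.33
```

View pics/s2.png

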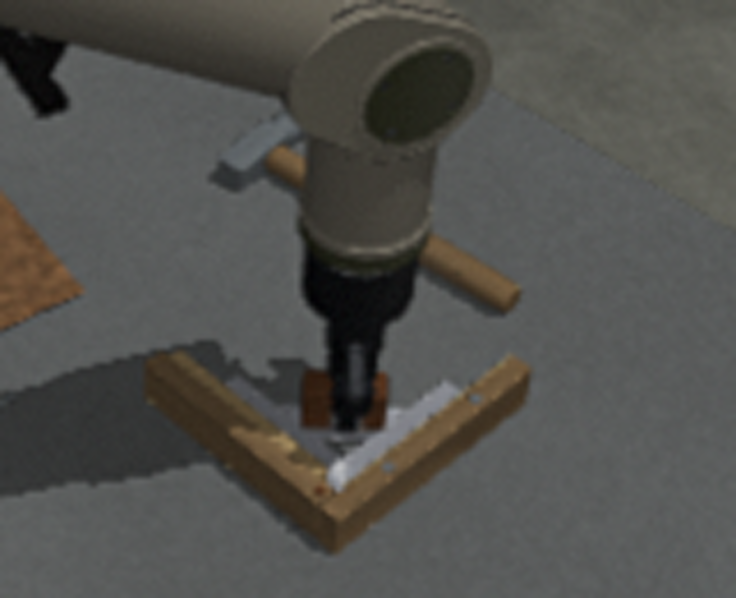

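The side view shows the x-leg along the rail, crop (345,480)–(455,390). The stile has swung out; its foot near (150,390) has moved left from (160,370). I'll keep pushing and measure the stile angle.

```bash
cat > ang.py <<'E'
from h import *
c=camera('side')
q=lambda u,v:((u+.5)/4.6-.5+290,(v+.5)/4.6-.5+130)
for f in ('rb','lum'):
    I=c['color'].astype(np.float32); ch=I[...,0]-I[...,2] if f=='rb' else I.mean(2)
    for k,a,b in (('rail',(345,508),(520,382)),('stile',(160,378),(315,502))):
        X=onplane(c,edge(c,q(*a),q(*b),half=2.2,ch=I.mean(2),n=60),.04);p,d,e=line(X);print(k,np.degrees(np.arctan(d[1]/d[0])).round(2),p.round(4),(e*1e3).round(2),end=' ; ')
    break
print()
E
python3 ang.py
```

```text
rail -2.7 [ 0.6192 -0.2417] 0.57 ; stile 86.61 [ 0.5356 -0.1487] 0.77 ;
```

move_arm(
  plan=[
    {"delta_pos":[0.0007,-0.0007,0],"turn":[0,0,0],"fingers":1},
    {"delta_pos":[0.001,-0.001,0],"turn":[0,0,0],"fingers":1},
    {"delta_pos":[0.001,-0.001,0],"turn":[0,0,0],"fingers":1},
  ],
)

```text
clock: 14.18
position: [0.6156, -0.1707, 0.0367]
ee_rot: [0.41, 0.912, 0.001, 0.002]
ft_force: [9.7, 2.7, -5.0]
grip_width: 0.271
grasp_force: 58.9
```

```bash
python3 w.py; python3 ang.py
```

```text
t 14.18 yaw -3.3999999999999986 rail pos mm [63.45 54.59 36.69] F [ 9.56  3.32 -5.01] M [ 0.733 -2.467 -0.202]
rail x,y in tool axes [[-0.708, 0.707, 0.003], [0.707, 0.708, 0.0]]
rail -2.95 [ 0.6242 -0.242 ] 0.55 ; stile 86.68 [ 0.5366 -0.1298] 0.59 ;
```

move_arm(
  plan=[
    {"delta_pos":[0.0007,-0.0007,0],"turn":[0,0,0],"fingers":1},
    {"delta_pos":[0.0007,-0.0007,0],"turn":[0,0,0],"fingers":1},
    {"delta_pos":[0.0007,-0.0007,0],"turn":[0,0,0],"fingers":1},
  ],
)

```text
clock: 14.6
position: [0.6154, -0.1706, 0.0368]
ee_rot: [0.41, 0.912, 0.001, 0.002]
ft_force: [11.7, 1.8, -7.5]
grip_width: 0.271
grasp_force: 59.2
```

```bash
python3 w.py; python3 ang.py
```

```text
t 14.6 yaw -3.3699999999999974 rail pos mm [63.23 54.75 36.85] F [11.56  2.52 -7.5 ] M [ 0.681 -3.221 -0.057]
rail x,y in tool axes [[-0.708, 0.706, 0.005], [0.706, 0.708, -0.0]]
rail -2.84 [ 0.6242 -0.2419] 0.56 ; stile 86.97 [ 0.536  -0.1365] 0.63 ;
```

move_arm(
  plan=[
    {"delta_pos":[-0.0004,-0.0003,0],"turn":[0,0,0],"fingers":1},
    {"delta_pos":[-0.0006,-0.0005,0],"turn":[0,0,0.001],"fingers":1},
    {"delta_pos":[-0.0006,-0.0005,0],"turn":[0,0,0.001],"fingers":1},
  ],
)

```text
clock: 15.02
position: [0.6154, -0.1709, 0.037]
ee_rot: [0.41, 0.912, 0.001, 0.002]
ft_force: [11.6, 3.7, -5.1]
grip_width: 0.271
grasp_force: 59.4
```

```bash
python3 w.py; python3 ang.py
```

```text
t 15.03 yaw -3.4099999999999966 rail pos mm [63.28 54.42 36.96] F [11.37  4.44 -5.06] M [ 0.986 -2.89   0.027]
rail x,y in tool axes [[-0.708, 0.707, 0.005], [0.707, 0.708, 0.001]]
rail -2.79 [ 0.6252 -0.2421] 0.56 ; stile 87.06 [ 0.5355 -0.1458] 0.5 ;
```

move_arm(
  plan=[
    {"delta_pos":[-0.0003,-0.0003,0],"turn":[0,0,0],"fingers":1},
    {"delta_pos":[-0.0006,-0.0005,0],"turn":[0,0,0],"fingers":1},
    {"delta_pos":[-0.0006,-0.0005,0],"turn":[0,0,0],"fingers":1},
  ],
)

```text
clock: 15.45
position: [0.6155, -0.1711, 0.037]
ee_rot: [0.41, 0.912, 0.001, 0.002]
ft_force: [11.0, 5.2, -3.1]
grip_width: 0.272
grasp_force: 59.6
```

```bash
python3 w.py; python3 ang.py
```

```text
t 15.45 yaw -3.3900000000000006 rail pos mm [63.32 54.18 37.05] F [10.7   5.89 -3.07] M [ 1.334 -2.655 -0.029]
rail x,y in tool axes [[-0.708, 0.706, 0.004], [0.706, 0.708, 0.001]]
rail -2.82 [ 0.6192 -0.2417] 0.62 ; stile 86.83 [ 0.5364 -0.1299] 0.63 ;
```

move_arm(
  plan=[
    {"delta_pos":[-0.0004,-0.0004,0],"turn":[0,0,0],"fingers":1},
    {"delta_pos":[-0.0008,-0.0008,0],"turn":[0,0,0.001],"fingers":1},
    {"delta_pos":[-0.0008,-0.0008,0],"turn":[0,0,0.001],"fingers":1},
  ],
)

```text
clock: 15.88
position: [0.6155, -0.1712, 0.0371]
ee_rot: [0.41, 0.912, 0.002, 0.001]
ft_force: [10.7, 7.4, -2.3]
grip_width: 0.274
grasp_force: 59.9
```

```bash
python3 w.py; python3 ang.py
```

```text
t 15.88 yaw -3.3999999999999986 rail pos mm [63.36 54.13 37.08] F [10.19  8.06 -2.33] M [ 1.897e+00 -2.452e+00  2.000e-03]
rail x,y in tool axes [[-0.708, 0.707, 0.004], [0.707, 0.708, 0.003]]
rail -2.83 [ 0.6395 -0.2428] 0.48 ; stile 86.98 [ 0.5341 -0.1699] 0.65 ;
```

move_arm(
  plan=[
    {"delta_pos":[-0.0003,-0.0003,0],"turn":[0,0,0],"fingers":1},
    {"delta_pos":[-0.0006,-0.0005,0],"turn":[0,0,0],"fingers":1},
    {"delta_pos":[-0.0006,-0.0005,0],"turn":[0,0,0],"fingers":1},
    {"delta_pos":[-0.0006,-0.0005,0],"turn":[0,0,0],"fingers":1},
  ],
)

```text
clock: 16.42
position: [0.6155, -0.1712, 0.0371]
ee_rot: [0.41, 0.912, 0.002, 0.001]
ft_force: [9.1, 9.6, -1.2]
grip_width: 0.276
grasp_force: 60.0
```

```bash
python3 w.py; python3 ang.py
```

```text
t 16.43 yaw -3.3699999999999974 rail pos mm [63.41 54.09 37.07] F [ 8.54 10.17 -1.24] M [ 2.373 -2.184 -0.069]
rail x,y in tool axes [[-0.708, 0.706, 0.004], [0.706, 0.708, 0.003]]
rail -2.81 [ 0.6267 -0.2421] 0.59 ; stile 87.06 [ 0.5357 -0.1397] 0.67 ;
```

move_arm(
  plan=[
    {"delta_pos":[0.0002,-0.0003,0],"turn":[0,0,0.001],"fingers":1},
    {"delta_pos":[0.0002,-0.0004,0],"turn":[0,0,0.001],"fingers":1},
    {"delta_pos":[0.0002,-0.0004,0],"turn":[0,0,0.001],"fingers":1},
    {"delta_pos":[0.0002,-0.0004,0],"turn":[0,0,0.001],"fingers":1},
    {"delta_pos":[0.0002,-0.0004,0],"turn":[0,0,0.001],"fingers":1},
    {"delta_pos":[0.0002,-0.0004,0],"turn":[0,0,0.001],"fingers":1},
  ],
)

```text
clock: 17.23
position: [0.6155, -0.1713, 0.0371]
ee_rot: [0.41, 0.912, 0.002, 0.002]
ft_force: [11.6, 10.3, -3.1]
grip_width: 0.274
grasp_force: 59.8
```

```bash
python3 w.py; python3 ang.py; python3 - <<'E'
from h import *
c=camera('side');save('s3.png',cv2.resize(c['color'][195:260,310:410],None,fx=8,fy=8,interpolation=cv2.INTER_CUBIC))
E
```

```text
t 17.23 yaw -3.4099999999999966 rail pos mm [63.35 54.05 37.11] F [10.93 10.93 -3.08] M [ 2.37  -2.58   0.052]
rail x,y in tool axes [[-0.708, 0.707, 0.005], [0.707, 0.708, 0.003]]
rail -2.81 [ 0.6253 -0.242 ] 0.58 ; stile 87.13 [ 0.5365 -0.1232] 0.63 ;
```

View pics/s3.png

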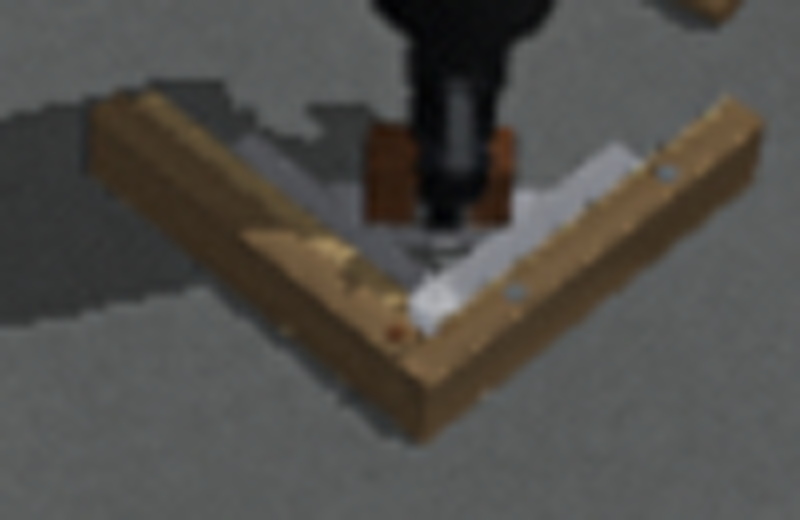

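Both legs lie along the linings: the heel is in the corner at crop (425,320) and no gap is visible along either leg. The force is 10.9 N on each side, and the measured angle between the boards is 89.9°. Now I hold.

move_arm(
  plan=[
    {"delta_pos":[0,0,0],"turn":[0,0,0],"fingers":1},
    {"delta_pos":[0,0,0],"turn":[0,0,0],"fingers":1},
    {"delta_pos":[0,0,0],"turn":[0,0,0],"fingers":1},
    {"delta_pos":[0,0,0],"turn":[0,0,0],"fingers":1},
    {"delta_pos":[0,0,0],"turn":[0,0,0],"fingers":1},
    {"delta_pos":[0,0,0],"turn":[0,0,0],"fingers":1},
    {"delta_pos":[0,0,0],"turn":[0,0,0],"fingers":1},
    {"delta_pos":[0,0,0],"turn":[0,0,0],"fingers":1},
    {"delta_pos":[0,0,0],"turn":[0,0,0],"fingers":1},
    {"delta_pos":[0,0,0],"turn":[0,0,0],"fingers":1},
    {"delta_pos":[0,0,0],"turn":[0,0,0],"fingers":1},
    {"delta_pos":[0,0,0],"turn":[0,0,0],"fingers":1},
  ],
)

```text
clock: 18.82
position: [0.6155, -0.1712, 0.0371]
ee_rot: [0.41, 0.912, 0.002, 0.002]
ft_force: [11.9, 9.3, -2.5]
grip_width: 0.271
grasp_force: 59.8
```

```bash
python3 w.py
```

```text
t 18.82 yaw -3.4099999999999966 rail pos mm [63.38 54.09 37.1 ] F [11.34 10.   -2.53] M [ 2.402 -2.591  0.02 ]
rail x,y in tool axes [[-0.708, 0.707, 0.005], [0.707, 0.708, 0.003]]
```

move_arm(
  plan=[
    {"delta_pos":[0,0.003,0],"turn":[0,0,0],"fingers":1},
    {"delta_pos":[0,0.006,0],"turn":[0,0,0],"fingers":1},
    {"delta_pos":[0,0.014,0],"turn":[0,0,0],"fingers":1},
    {"delta_pos":[0,0.024,0],"turn":[0,0,0],"fingers":1},
    {"delta_pos":[0,0.03,0],"turn":[0,0,0],"fingers":1},
    {"delta_pos":[0,0.03,-0.03],"turn":[0,0,0],"fingers":1},
    {"delta_pos":[0,0.03,-0.07],"turn":[0,0,0],"fingers":1},
    {"delta_pos":[0,0.03,-0.1],"turn":[0,0,0],"fingers":1},
    {"delta_pos":[0,0.03,-0.1],"turn":[0,0,0],"fingers":1},
    {"delta_pos":[0,0.03,-0.1],"turn":[0,0,0],"fingers":1},
  ],
)

```text
clock: 20.08
position: [0.6345, -0.1546, 0.1349]
ee_rot: [0.412, 0.911, -0.0, -0.001]
ft_force: [-0.2, 0.4, -3.2]
grip_width: 0.274
grasp_force: 60.3
```

```bash
python3 w.py; python3 ang.py; python3 go.py 0.514 0.188 0.137 45
```

```text
t 20.07 yaw -3.6199999999999974 rail pos mm [ 81.32  71.79 134.88] F [-0.22  0.36 -3.16] M [ 0.025 -0.045  0.003]
rail x,y in tool axes [[-0.705, 0.709, -0.002], [0.709, 0.705, 0.0]]
rail -2.75 [ 0.6192 -0.2417] 0.53 ; stile 86.94 [ 0.5352 -0.1483] 0.51 ; 
t 20.12 pos [ 0.6343 -0.1546  0.1345] yaw_y 41.37 tilt [-0.0025  0.0004] F [-0.21  0.84 -3.07] M [ 0.048  0.035 -0.04 ] w 0.2739339692757474 60.25091886520386
delta [ 0.3366  0.1362 -0.002 ] turn [-0.0015 -0.002  -0.0633]
```

```bash
python3 go.py 0.49 0.18 0.1345 45
```

```text
t 20.12 pos [ 0.6343 -0.1546  0.1345] yaw_y 41.37 tilt [-0.0025  0.0004] F [-0.21  0.84 -3.07] M [ 0.048  0.035 -0.04 ] w 0.2739339692757474 60.25091886520386
delta [0.3465 0.1129 0.0005] turn [-0.0015 -0.002  -0.0633]
```

move_arm(
  plan=[
    {"delta_pos":[0.03,0.01,0],"turn":[0,0,-0.02],"fingers":1},
    {"delta_pos":[0.085,0.028,0],"turn":[0,0,-0.04],"fingers":1},
    {"delta_pos":[0.14,0.046,0],"turn":[0,0,-0.063],"fingers":1},
    {"delta_pos":[0.195,0.064,0],"turn":[0,0,-0.063],"fingers":1},
    {"delta_pos":[0.25,0.081,0],"turn":[0,0,-0.063],"fingers":1},
    {"delta_pos":[0.305,0.099,0],"turn":[0,0,-0.063],"fingers":1},
    {"delta_pos":[0.337,0.11,0],"turn":[0,0,-0.063],"fingers":1},
    {"delta_pos":[0.346,0.113,0],"turn":[0,0,-0.063],"fingers":1},
    {"delta_pos":[0.346,0.113,0.04],"turn":[0,0,-0.063],"fingers":1},
    {"delta_pos":[0.346,0.113,0.07],"turn":[0,0,-0.063],"fingers":1},
    {"delta_pos":[0.346,0.113,0.085],"turn":[0,0,-0.063],"fingers":1},
    {"delta_pos":[0.346,0.113,0.09],"turn":[0,0,-0.063],"fingers":1},
  ],
)

```text
clock: 21.62
position: [0.4911, 0.1786, 0.0455]
ee_rot: [0.383, 0.924, -0.001, -0.0]
ft_force: [-0.3, 0.0, -1.4]
grip_width: 0.272
grasp_force: 60.0
```

```bash
python3 go.py 0.49 0.18 0.035 45; python3 - <<'E'
from h import *
c=camera('top');np.save('top2.npy',c,allow_pickle=True)
I=c['color'].astype(np.float32); ch=I[...,0]-I[...,2]
q=lambda u,v:((u+.5)/5-.5+235,(v+.5)/5-.5+125)
# stile: inner liner edge and rail outer edge
for k,a,b,z in (('rail',(787,80),(777,305),.04),('stile liner',(530,285),(710,293),.036)):
    P=edge(c,q(*a),q(*b),half=4,ch=ch,sgn=0);X=onplane(c,P,z);p,d,e=line(X);print(k,np.degrees(np.arctan(d[1]/d[0])).round(2),p.round(4),(e*1e3).round(2),P[[0,-1]].round(1).tolist())
save('t2.png',cv2.resize(c['color'][125:240,235:395],None,fx=5,fy=5,interpolation=cv2.INTER_CUBIC))
E
```

```text
t 21.62 pos [0.4911 0.1786 0.0455] yaw_y 44.92 tilt [-0.0011 -0.001 ] F [-0.32  0.02 -1.42] M [ 0.022 -0.022  0.031] w 0.27159492961177345 59.9688845872879
delta [0.0018 0.0002 0.0105] turn [-0.0015 -0.0001 -0.0013]
rail -2.71 [ 0.6214 -0.2436] 1.99 [[391.8, 140.6], [390.3, 185.6]]
stile liner 87.52 [ 0.5661 -0.1277] 0.37 [[340.7, 179.2], [376.7, 180.6]]
```

View pics/t2.png

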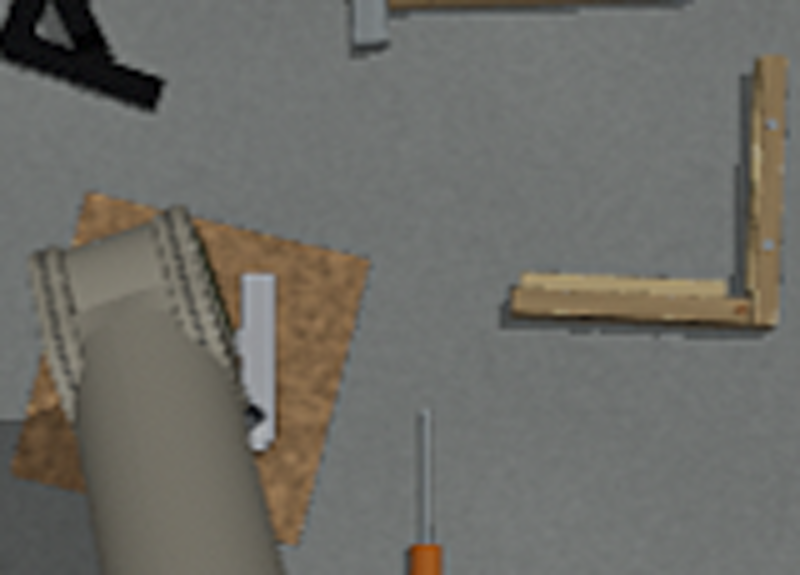

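The corner stands square (rail −2.7°, stile 87.5° in this view), and the square is above the middle of the mat. Lowering.

move_arm(
  plan=[
    {"delta_pos":[0,0,0.004],"turn":[0,0,0],"fingers":1},
    {"delta_pos":[0,0,0.007],"turn":[0,0,0],"fingers":1},
    {"delta_pos":[0,0,0.008],"turn":[0,0,0],"fingers":1},
    {"delta_pos":[0,0,0.008],"turn":[0,0,0],"fingers":1},
  ],
)

```text
clock: 22.18
position: [0.4913, 0.1795, 0.0385]
ee_rot: [0.383, 0.924, 0.0, 0.0]
ft_force: [0.4, 0.5, -2.8]
grip_width: 0.272
grasp_force: 60.0
```

```bash
python3 go.py
```

```text
t 22.18 pos [0.4913 0.1795 0.0385] yaw_y 44.98 tilt [0.0002 0.0002] F [ 0.38  0.49 -2.77] M [-0.053  0.022  0.004] w 0.2724518450236779 59.96746838092804
```

move_arm(
  plan=[
    {"delta_pos":[0,0,0.001],"turn":[0,0,0],"fingers":1},
    {"delta_pos":[0,0,0.001],"turn":[0,0,0],"fingers":1},
    {"delta_pos":[0,0,0.001],"turn":[0,0,0],"fingers":1},
  ],
)

```text
clock: 22.55
position: [0.4912, 0.1794, 0.0373]
ee_rot: [0.383, 0.924, 0.0, -0.0]
ft_force: [0.3, 0.7, -3.4]
grip_width: 0.27
grasp_force: 60.0
```

```bash
python3 go.py
```

```text
t 22.55 pos [0.4912 0.1794 0.0373] yaw_y 44.98 tilt [-0.      0.0001] F [ 0.29  0.7  -3.35] M [-0.022 -0.006  0.003] w 0.27045598098562795 59.967854619026184
```

move_arm(
  plan=[
    {"delta_pos":[0,0,0.001],"turn":[0,0,0],"fingers":1},
    {"delta_pos":[0,0,0.0015],"turn":[0,0,0],"fingers":1},
    {"delta_pos":[0,0,0.0015],"turn":[0,0,0],"fingers":1},
  ],
)

```text
clock: 22.92
position: [0.4911, 0.1794, 0.0357]
ee_rot: [0.383, 0.924, 0.0, -0.0]
ft_force: [0.8, 1.0, -2.2]
grip_width: 0.269
grasp_force: 60.0
```

```bash
python3 go.py
```

```text
t 22.93 pos [0.4911 0.1794 0.0357] yaw_y 44.98 tilt [-0.0001  0.    ] F [ 0.79  0.96 -2.16] M [ 0.031 -0.023 -0.009] w 0.26937931610452026 59.967756271362305
```

move_arm(
  plan=[
    {"delta_pos":[0,0,0.001],"turn":[0,0,0],"fingers":1},
    {"delta_pos":[0,0,0.001],"turn":[0,0,0],"fingers":1},
    {"delta_pos":[0,0,0.001],"turn":[0,0,0],"fingers":1},
  ],
)

```text
clock: 23.3
position: [0.4913, 0.1794, 0.0349]
ee_rot: [0.383, 0.924, 0.0, 0.0]
ft_force: [0.1, 0.6, 0.3]
grip_width: 0.276
grasp_force: 60.3
```

```bash
python3 go.py
```

```text
t 23.3 pos [0.4913 0.1794 0.0349] yaw_y 44.97 tilt [0.0002 0.0002] F [0.07 0.58 0.32] M [ 0.007  0.105 -0.039] w 0.27626320454516556 60.27880847454071
```

move_arm(
  plan=[
    {"delta_pos":[0,0,0.0003],"turn":[0,0,0],"fingers":0.6},
    {"delta_pos":[0,0,0.0003],"turn":[0,0,0],"fingers":0.5},
    {"delta_pos":[0,0,0.0003],"turn":[0,0,0],"fingers":0.4},
    {"delta_pos":[0,0,0.0003],"turn":[0,0,0],"fingers":0.3},
    {"delta_pos":[0,0,0],"turn":[0,0,0],"fingers":0.2},
    {"delta_pos":[0,0,-0.02],"turn":[0,0,0],"fingers":0.1},
    {"delta_pos":[0,0,-0.06],"turn":[0,0,0],"fingers":0},
    {"delta_pos":[0,0,-0.12],"turn":[0,0,0],"fingers":0},
    {"delta_pos":[0.1,0.1,-0.16],"turn":[0,0,0],"fingers":0},
    {"delta_pos":[0.13,0.13,-0.18],"turn":[0,0,0],"fingers":0},
    {"delta_pos":[0.13,0.13,-0.18],"turn":[0,0,0],"fingers":0},
    {"delta_pos":[0.13,0.13,-0.18],"turn":[0,0,0],"fingers":0},
  ],
)

```text
clock: 24.8
position: [0.4897, 0.3687, 0.2157]
ee_rot: [0.38, 0.925, 0.001, -0.0]
ft_force: [-0.3, -0.8, 0.7]
grip_width: 0.999
grasp_force: 0.0
```

```bash
python3 go.py; python3 ang.py; python3 - <<'E'
from h import *
for n in('top','side'):
    c=camera(n);np.save(n+'9.npy',c,allow_pickle=True)
    (save('e.png',cv2.resize(c['color'][140:260,210:410],None,fx=4,fy=4,interpolation=cv2.INTER_CUBIC)) if n=='side' else 0)
E
```

```text
t 24.8 pos [0.4897 0.3687 0.2157] yaw_y 45.36 tilt [0.0005 0.0027] F [-0.34 -0.77  0.68] M [-0.011  0.03  -0.014] w 0.999046148846897 0.0
rail -2.86 [ 0.6246 -0.242 ] 0.49 ; stile 87.19 [ 0.5336 -0.1811] 0.47 ;
```

View pics/e.png

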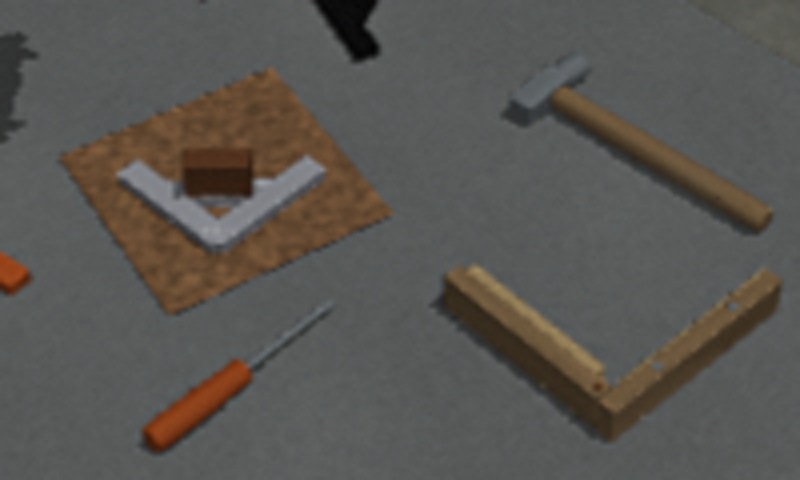

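The square lies flat on its mat, heel at crop (218,243). The corner measures 90.05°, the hammer and screwdriver have not moved, and the arm is clear.

```bash
python3 -c "
from workcell import hand_in;print(hand_in())"
```

```text
the job is handed in; nothing more can be done
None
```

Job handed in at about 25 s of the 72 s limit: the square was pressed flush into the corner at about 10–11 N on each side for about 2 s, and it is now back flat on its mat and released. The corner measures about 90° in the last side-camera picture (good to roughly 0.3°).

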